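# Seat the bayonet cap on the filter cell and hold it home

## Task

Pick up the knurled cap, set it over the spigot of the filter cell and turn it until the keyways hidden inside it drop over the three pins. Then push it down against the spring until it is fully home on the flange, and finish while still holding it pushed home. Leave the bottle, the vial and the stopper where they are.

Things in the scene. Friction and masses are not known exactly. Their poses are not given: they have to be found in the camera images.
- cap_mid (a point): Centre (half-way up) of the loose knurled cap: dark steel, 56 mm in diameter, 40 mm high, about 0.15 kg, with a small green window in its closed top; it stands upright on the bench, open end down. The point is 20 mm above its lower rim, z up along its axis; how its x and y axes lie to the keyways is not known.
- cap_bore (a point): Centre of the cap's open lower end, level with its rim. The bore is 35 mm wide and 33 mm deep, with three keyways 11 mm wide, 120 degrees apart, along its whole depth. They cannot be seen and must be found by turning the cap on the pins, at most a third of a turn (2.1 rad), either way round. They pass over the pins within about 8 degrees either side when the cap is well centred, 3 when it is pressed sideways.
- cell: The filter cell, fixed to the bench: dark plate 110 x 90 x 8 mm, on it an aluminium barrel 56 mm in diameter whose flat upper end (the flange) is 40 mm above the bench; brass hose stubs on its +y and -y sides, 24 mm up, reach 44 mm from the axis. Origin: centre of the plate's underside, on the bench, on the barrel's axis; z up.
- spigot_top (a point): Centre of the top of the steel spigot that rises from the flange, 71 mm above the bench; 32 mm in diameter, its top 5 mm tapered to 22 mm. Three round brass pins, 5 mm thick, 120 degrees apart, stick out of it to 21 mm from its axis; their tops are 14 mm above the flange. Their angle to the axes is not given.
- flange (a point): Centre of the flange, on the spigot's axis, 40 mm above the bench; z up. cap_mid is 34 mm above this point when the cap rests on the pins, 28 mm when the keyways have dropped over the pins and the cap rests on the sprung seat, 20 mm when it is fully home with its rim on the flange.
- seat (a joint): Orange sprung ring round the foot of the spigot, 8 mm proud of the flange when free. Value: how far it is pressed down, m; 0 free, 0.008 level with the flange. Its spring takes about 4 N to start and 10 N at 0.008, and lifts the cap again when it is let go; at 0.008 the cap's rim meets the rigid flange, so that the force then rises steeply.
- drop_bottle_mid (a point): White plastic dropper bottle with green tip, 31 mm wide, 95 mm high, standing; point on its axis 40 mm up. Bystander.
- bare_vial_mid (a point): Small glass vial with black cap, 23 mm wide, 46 mm high, standing; its centre. Bystander.
- red_stopper_mid (a point): Red-brown rubber stopper, 28 mm wide, 24 mm high, standing; its centre. Bystander.
There are look-alikes about, which are no part of the job. What is shaped like the part that bears cap_mid but red is not meant.

How it is judged:
By the outcome, as a careful person would: the job done as asked, in the order asked, and still so for the second after the job is handed in, while the arm keeps its last pose, push and grip.
It also fails if it takes over 54 s, if anything falls off the work surface, if the arm or the gripper's body presses on something with over 40 N, if the wrist force passes 120 N, or if a joint passes its speed limit or range.

## Robot

A 6-joint arm with a two-finger parallel gripper is mounted at the origin on the work surface; the furniture and walls round the work are solid. World frame = base frame: x ahead of the robot, y to its left, z up, the work surface at z = 0. Lengths are in m, angles in degrees, forces in N, time in s.
With the tool pointing down it reaches from about 0.35 to 0.775 m from the base axis. Payload 7.3 kg.
Tool frame: the origin (TCP) lies at the very end of the fingers, on their centre line; the grasp point (between the pads) lies 19 mm behind it; z points along the fingers, y is the line along which they close (so a half turn about z gives the same grasp; the last joint's range is limited). The gripper opens to 92 mm and grips with 3 to 60 N. Pads are 19 mm wide; open, the fingers measure 130 mm over their backs; the gripper's body (75 mm by 190 mm) begins 47 mm behind the grasp point.
Start: joints at [-75.172, 19.595, 87.324, -0, 73.075, -8.365], TCP at [0.207, -0.483, 0.227] pointing down, gripper open.
Joint ranges: [-145.02, 145.02], [-44.19, 115.74], [2.07, 154.8], [-57.11, 237.11], [16.16, 152.29], [-177.93, 177.93]. Speed limits (degrees/s): [147.25, 147.25, 180, 180, 180, 180].

## Interface

Orientations are given as [roll, pitch, yaw] about the fixed x, y, z axes, in that order (R = Rz(yaw) Ry(pitch) Rx(roll)).
In Python, from rig import arm gives the robot as it stands. The module is installed in compiled form; this text tells all that it offers.
- The arm moves only by the shell command python3 -m pendant 'ROWS'. ROWS is JSON, a list that holds one entry, the list of rows, each a list of 5 numbers: the shift along the tool's x, y, z in mm, then the turn about the tool's z in degrees, then the opening, from 0 (shut) to 1 (fully open). In form: [[[tx, ty, tz, yaw, hand], ...]]. A call has 1 to 20 rows; each row is the pose to reach, as a shift and turn from the pose commanded when the call began, along the tool's axes at that moment; what a row does not reach only later rows make up. A row lasts 1/8 s, in which the tool goes at most 62.5 mm and 10.7 degrees, less where a joint would pass 70% of its speed; a pose out of reach is approached as far as the arm can. A call with a gripper value outside its range is refused whole. The fingers move at their own pace and stop on an object; the grip force is fixed at half the most. Time passes only in rows, so rows that repeat a pose let the fingers close. It gives the time, the measured TCP pose, the force, the opening and the grip force at its end, in the units of the state.
- arm.get_obs(): the state, without advancing time (a new reading comes with each control period).
- arm.camera(name): name is "scene" or "top" or "wrist"; returns a dict with "frame" (400x640x3 uint8, red, green, blue), "camera_matrix" (3x3 intrinsics, pixels), "camera_from_world" (4x4, takes a point from world to camera coordinates). Camera axes: x right, y down, z forward; pixel columns grow to the right and rows downward; lengths in m; the calibration is good to about 2 mm. A picture is of the moment at which its call begins. There is no depth.
- arm.finish_job(): hands the job in; it is judged then, once.
The state is a dict: "time_s": time; "joint_positions": joint angles; "joint_velocities": joint speeds; "joint_torque": joint torques, N m; "eef_pos": TCP position; "tool_rot": TCP orientation; "force": force on the tool from outside, world axes, zero at the start; "ft_torque": the same for the moment, N m; "gripper_width": finger opening in m; "grip_force": force on a finger pad.
Only numpy, scipy, OpenCV 4.12 (cv2) and the standard library are available. Lean on these libraries where they do the work, as an engineer would, in place of code of your own. Each camera call takes 0.05 s, during which the arm holds its last target. There are 200 camera calls.

## Working session

There is one attempt and no reset: what is moved stays moved. The work goes in short steps, Python scripts to look and compute and a shell command to move; the robot and the scene stay as the last step left them, time stands still between calls to the robot, and variables do not carry over. Pictures are saved under pics/ and viewed, at most 10 in all, crops included, and the job is handed in when it is done.

```bash
mkdir -p pics; python3 - <<'E'
from rig import arm
import cv2,numpy as np
o=arm.get_obs();print(o)
for n in("scene","top"):
    c=arm.camera(n);cv2.imwrite(f"pics/{n}0.png",c["frame"][:,:,::-1]);np.savez(f"pics/{n}0.npz",K=c["camera_matrix"],T=c["camera_from_world"])
    print(n,np.linalg.inv(c["camera_from_world"])[:3,3])
E
```

```text
{'time_s': 0.0, 'joint_positions': array([-7.51711774e+01,  1.96358239e+01,  8.73761860e+01, -7.83923459e-04,
        7.30751302e+01, -8.36669731e+00]), 'joint_velocities': array([-0.00162495,  0.10690217,  0.15329341,  0.01661675, -0.00908827,
        0.04723277]), 'joint_torque': array([-2.71309573e-04, -4.31241453e+01, -2.44221890e+01,  7.17856502e-02,
        5.59134583e-02, -1.18018629e-04]), 'eef_pos': array([ 0.20668158, -0.48216762,  0.22605688]), 'tool_rot': array([-1.79913678e+02, -1.19379365e-02,  2.31957397e+01]), 'force': array([-1.08944398,  0.85834817, -0.37148829]), 'ft_torque': array([-0.07651391, -0.00238714,  0.03860622]), 'grip_force': 0.0, 'gripper_width': 0.09181705565012602}
scene [1.27729102 0.43417311 0.5438448 ]
top [0.38020302 0.01505144 0.92035766]
```

View pics/scene0.png

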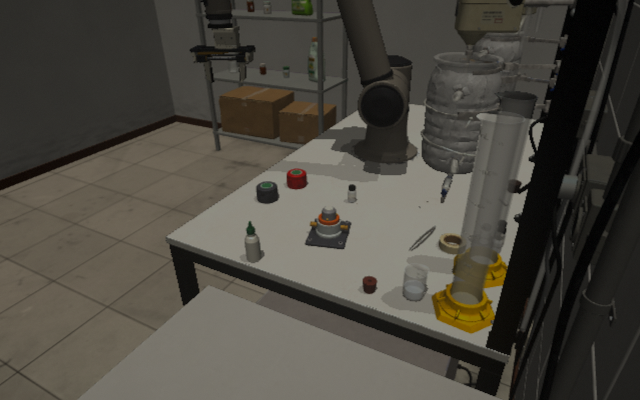

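View pics/top0.png

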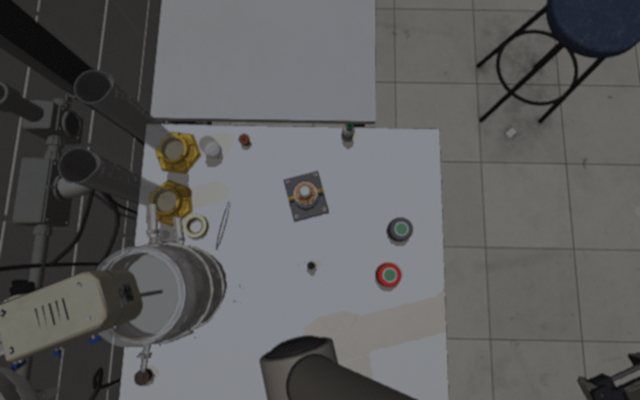

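The scene view shows two caps. The dark one is at scene (267,191) and top (400,229). The red one is at scene (297,178) and top (388,275). The dark steel cap with the green window fits the description, and the red one is the look-alike. The cell is at scene (328,228) and top (306,196). I'll confirm this in one enlarged composite.

```bash
python3 - <<'E'
import cv2,numpy as np
s=cv2.imread("pics/scene0.png");t=cv2.imread("pics/top0.png")
f=lambda i,x,y:cv2.resize(i[y:y+50,x:x+66],(396,300),interpolation=cv2.INTER_CUBIC)
m=np.vstack([np.hstack([f(s,240,160),f(s,296,200)]),np.hstack([f(t,368,205),f(t,273,170)])])
cv2.imwrite("pics/crop1.png",cv2.convertScaleAbs(m,alpha=1.5))
E
```

```text
(no output)
```

View pics/crop1.png

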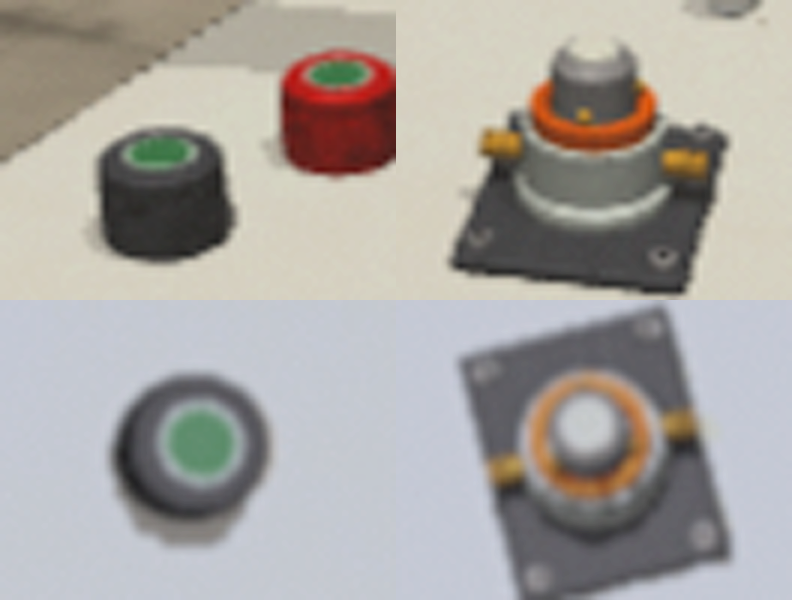

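The crop confirms the dark cap with its green window at scene (266.7,185.3) and top (401.3,228.8). The spigot top is at scene (329.3,207.7) and top (304.8,190.3).

```bash
cat > h.py <<'E'
import numpy as np,cv2
def tri(views):  # [(K,T,(u,v))...]
    A=[];b=[]
    for K,T,p in views:
        P=K@T[:3]
        for i in(0,1): r=p[i]*P[2]-P[i]; n=np.linalg.norm(r[:3]); A.append(r[:3]/n); b.append(-r[3]/n)
    x,res,_,_=np.linalg.lstsq(np.array(A),np.array(b),rcond=None); return x,np.sqrt(res)
def plane(K,T,p,z):  # pixel ray met with height z
    d=T[:3,:3].T@np.linalg.inv(K)@np.array([*p,1]); c=-T[:3,:3].T@T[:3,3]; return c+d*(z-c[2])/d[2]
def load(n): d=np.load(f"pics/{n}.npz"); return d["K"],d["T"]
def shift(o,target):  # mm in tool axes from the measured TCP
    from scipy.spatial.transform import Rotation as R
    return 1000*R.from_euler('xyz',o["tool_rot"],degrees=True).inv().apply(np.array(target)-o["eef_pos"])
E
python3 - <<'E'
from h import *
from rig import arm
S=load("scene0");T=load("top0");o=arm.get_obs()
c,r=tri([(*S,(266.7,185.3)),(*T,(401.3,228.8))]);print("cap top",c,r)
s,r2=tri([(*S,(329.3,207.7)),(*T,(304.8,190.3))]);print("spigot",s,r2)
for p in [(505,468),(680,422)]: print(plane(*T,(273+(p[0]-396)/6,170+(p[1]-300)/6),.024))
for n,p in dict(vial=(311,265),bottle=(348,130),red=(388,275),stopper=(245,140)).items(): print(n,plane(*T,p,.04))
print(shift(o,[c[0]-.0,c[1],.2]))
E
```

```text
cap top [ 0.46459    -0.16652794  0.03938894] [0.00159581]
spigot [0.54608575 0.06192085 0.07128404] [0.00281297]
[0.5366113  0.09521774 0.024     ]
[0.5568612  0.02482812 0.024     ]
vial [0.37729366 0.04280236 0.04      ]
bottle [ 0.70593815 -0.04034766  0.04      ]
red [ 0.35788433 -0.13510774  0.04      ]
stopper [0.67574631 0.21137559 0.04      ]
[ 361.38956977 -188.5737787    26.44936259]
```

```bash
python3 -m pendant '[[[60,-31,0,0,1],[120,-63,5,0,1],[180,-94,10,0,1],[240,-125,15,0,1],[300,-157,20,0,1],[361,-189,26,0,1],[361,-189,26,0,1],[361,-189,26,0,1],[361,-189,26,0,1]]]'
python3 - <<'E'
from rig import arm
from h import *
c=arm.camera("wrist");cv2.imwrite("pics/w1.png",c["frame"][:,:,::-1]);np.savez("pics/w1.npz",K=c["camera_matrix"],T=c["camera_from_world"])
K,T=load("w1");o=arm.get_obs();print(o["eef_pos"],o["tool_rot"],o["force"])
p=T@[.46459,-.16653,.0394,1];q=K@p[:3];print(q/q[2],p, -T[:3,:3].T@T[:3,3])
E
```

```text
time_s: 1.23
eef_pos: [0.4637, -0.1671, 0.2005]
tool_rot: [-180.0, 0.0, 23.2]
force: [0.7, 0.4, 0.4]
gripper_width: 0.0918
grip_force: 0.0
[ 0.46361076 -0.167447    0.20063544] [1.79996606e+02 2.97252199e-02 2.31459835e+01] [-0.25828867  0.13803887  0.70367456]
[316.19069116 184.24314555   1.        ] [-9.56652791e-04 -1.85222932e-02  3.28032067e-01  1.00000000e+00] [ 0.53884675 -0.13572869  0.35796905]
```

View pics/w1.png

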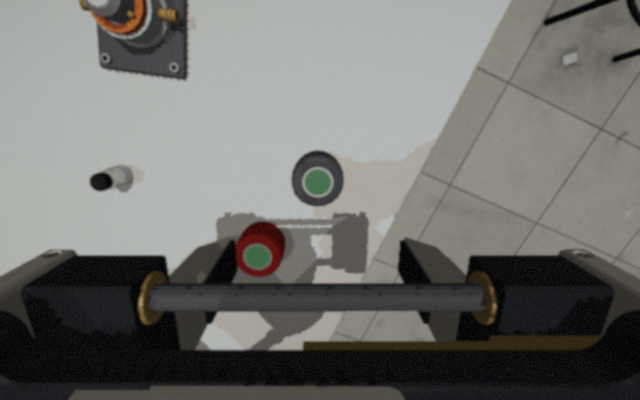

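The wrist view shows the dark cap's window at (317,182), within 2 px of my prediction, with the red cap at (258,257). I'll refine the position from three views and work out the descent.

```bash
python3 - <<'E'
from h import *
from rig import arm
S=load("scene0");T=load("top0");W=load("w1");o=arm.get_obs();print(W[0][0,0])
c,r=tri([(*S,(266.7,185.3)),(*T,(401.3,228.8)),(*W,(317.5,181.8))]);print("cap top",c,r)
print(plane(*W,(317.5,181.8),.04))
print(shift(o,[c[0],c[1],.010]))
E
```

```text
308.8262769914158
cap top [ 0.46576032 -0.16649044  0.03930634] [0.00279099]
[ 0.46772205 -0.16669595  0.04      ]
[ 2.45143822e+00 -4.59135901e-02  1.90634194e+02]
```

```bash
python3 -m pendant '[[[3,0,50,0,1],[3,0,100,0,1],[3,0,135,0,1],[3,0,160,0,1],[3,0,180,0,1],[3,0,190,0,1],[3,0,190,0,1],[3,0,190,0,0],[3,0,190,0,0],[3,0,190,0,0],[3,0,190,0,0],[3,0,190,0,0],[3,0,190,0,0],[3,0,190,0,0]]]'
```

```text
time_s: 3.02
eef_pos: [0.4671, -0.1655, 0.0109]
tool_rot: [180.0, -0.0, 23.2]
force: [-0.3, 1.5, 5.4]
gripper_width: 0.0557
grip_force: 30.0
```

```bash
python3 -m pendant '[[[0,0,-20,0,0],[0,0,-50,0,0],[0,0,-90,0,0],[0,0,-120,0,0],[20,-36,-120,0,0],[50,-85,-120,0,0],[75,-130,-120,0,0],[95,-165,-120,0,0],[102,-178,-120,0,0],[102,-178,-120,0,0],[102,-178,-120,0,0],[102,-178,-120,0,0]]]'
python3 - <<'E'
from rig import arm
from h import *
c=arm.camera("wrist");cv2.imwrite("pics/w2.png",c["frame"][:,:,::-1]);np.savez("pics/w2.npz",K=c["camera_matrix"],T=c["camera_from_world"])
c=arm.camera("scene");cv2.imwrite("pics/s2.png",c["frame"][:,:,::-1])
K,T=load("w2");o=arm.get_obs();print(o["eef_pos"],o["tool_rot"],o["force"])
e=o["eef_pos"]
for x in ([.546,.0619,.071],e+[0,0,.029]):
  q=K@(T@[*x,1])[:3];print(q/q[2])
E
```

```text
time_s: 4.53
eef_pos: [0.4906, 0.0371, 0.1306]
tool_rot: [180.0, 0.0, 23.1]
force: [0.2, 0.2, -1.1]
gripper_width: 0.0556
grip_force: 30.0
[0.49062318 0.03735275 0.13071482] [1.79988770e+02 1.94973955e-03 2.31081350e+01] [-0.2384074  -0.05789307 -1.52422953]
[314.32832452 136.35419371   1.        ]
[314.80723728 284.02923868   1.        ]
```

View pics/w2.png

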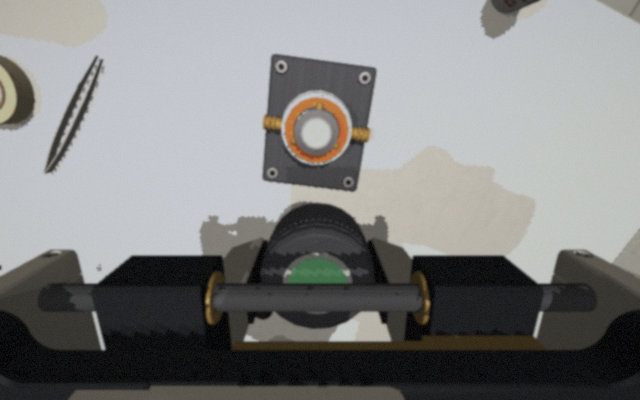

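The wrist view shows the cap held, with its window near (317,280), and the spigot top at (317,132). I'll enlarge it to get both centres.

```bash
python3 - <<'E'
import cv2,numpy as np
w=cv2.imread("pics/w2.png");a=cv2.resize(w[195:335,240:400],(640,560),interpolation=cv2.INTER_CUBIC)
b=cv2.resize(w[85:175,277:357],(160*4//4*1,180),interpolation=cv2.INTER_CUBIC)
m=np.zeros((560,800,3),np.uint8);m[:,:640]=a;m[:180,640:]=b
cv2.imwrite("pics/crop2.png",cv2.convertScaleAbs(m,alpha=1.6,beta=20))
E
```

```text
(no output)
```

View pics/crop2.png

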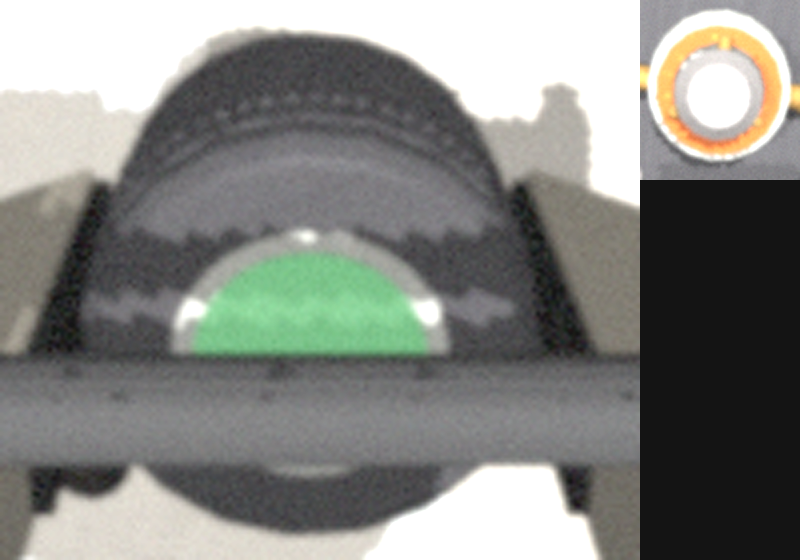

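```bash
python3 - <<'E'
from h import *
from rig import arm
W=load("w2");S=load("scene0");T=load("top0");o=arm.get_obs();e=o["eef_pos"]
a=plane(*W,(317.6,283.3),e[2]+.0291);b=plane(*W,(316.5,132.8),.071)
print(a,b,a-e)
s,r=tri([(*S,(329.3,207.7)),(*T,(304.8,190.3)),(*W,(316.5,132.8))]);print(s,r)
for t in(b-a+e,s): print(shift(o,[t[0],t[1],e[2]]))
E
```

```text
[0.49156653 0.0363127  0.15981482] [0.54880213 0.06146431 0.071     ] [ 0.00094334 -0.00104005  0.0291    ]
[0.54725442 0.06189944 0.0714339 ] [0.0035226]
[ 6.25145500e+01 -6.70466237e-01 -2.25873856e-03]
[ 6.17212556e+01 -3.51271578e-01 -2.16918296e-03]
```

```bash
python3 -m pendant '[[[30,0,0,0,0],[55,0,0,0,0],[62,-0.5,20,0,0],[62,-0.5,38,0,0],[62,-0.5,44,0,0],[62,-0.5,48,0,0],[62,-0.5,51,0,0],[62,-0.5,54,0,0],[62,-0.5,57,0,0],[62,-0.5,60,0,0],[62,-0.5,62,0,0],[62,-0.5,62,0,0]]]'
```

```text
time_s: 6.12
eef_pos: [0.5473, 0.0631, 0.0685]
tool_rot: [-180.0, 0.0, 23.2]
force: [-0.7, 0.7, -1.6]
gripper_width: 0.0554
grip_force: 30.0
```

```bash
python3 -m pendant '[[[0,0,2,0,0],[0,0,3,0,0],[0,0,4,0,0],[0,0,5,0,0],[0,0,5,0,0],[0,0,5,0,0]]]'
```

```text
time_s: 6.88
eef_pos: [0.5475, 0.0632, 0.0645]
tool_rot: [180.0, -0.0, 23.2]
force: [-2.8, 0.1, 5.3]
gripper_width: 0.0556
grip_force: 30.0
```

```bash
python3 -m pendant '[[[0,0,1,-3,0],[0,0,1,-6,0],[0,0,1,-9,0],[0,0,1,-12,0],[0,0,1,-12,0]]]';python3 -m pendant '[[[0,0,0,-3,0],[0,0,0,-6,0],[0,0,0,-9,0],[0,0,0,-12,0],[0,0,0,-12,0]]]'
```

```text
time_s: 7.5
eef_pos: [0.5486, 0.0632, 0.0644]
tool_rot: [179.9, -0.2, 35.2]
force: [-1.2, 0.1, 10.6]
gripper_width: 0.0558
grip_force: 30.0
time_s: 8.12
eef_pos: [0.5487, 0.0633, 0.0644]
tool_rot: [179.8, -0.1, 47.2]
force: [-0.4, 1.1, 8.8]
gripper_width: 0.0557
grip_force: 30.0
```

```bash
python3 -m pendant '[[[0,0,0,-3,0],[0,0,0,-6,0],[0,0,0,-9,0],[0,0,0,-12,0],[0,0,0,-12,0]]]'
```

```text
time_s: 8.75
eef_pos: [0.5486, 0.0633, 0.0644]
tool_rot: [179.8, -0.1, 59.2]
force: [-1.2, 0.1, 9.1]
gripper_width: 0.0555
grip_force: 30.0
```

```bash
python3 -m pendant '[[[0,0,0,-3,0],[0,0,0,-6,0],[0,0,0,-9,0],[0,0,0,-12,0],[0,0,0,-12,0]]]'
```

```text
time_s: 9.38
eef_pos: [0.5486, 0.0634, 0.0643]
tool_rot: [179.8, -0.1, 71.2]
force: [-1.0, 1.5, 9.0]
gripper_width: 0.0556
grip_force: 30.0
```

```bash
python3 -m pendant '[[[0,0,0,-3,0],[0,0,0,-6,0],[0,0,0,-9,0],[0,0,0,-12,0],[0,0,0,-12,0]]]'
```

```text
time_s: 10.0
eef_pos: [0.5476, 0.0631, 0.0628]
tool_rot: [180.0, 0.0, 83.2]
force: [1.4, -0.1, -1.0]
gripper_width: 0.0553
grip_force: 30.0
```

The keyways have dropped over the pins: z is 1.5 mm lower and the force is gone. Next is the push down.

```bash
python3 -c "
from rig import arm;print(arm.get_obs()['ft_torque'])"; python3 -m pendant '[[[0,0,1,0,0],[0,0,2,0,0],[0,0,3,0,0],[0,0,4,0,0],[0,0,5,0,0],[0,0,6,0,0],[0,0,6,0,0]]]'
```

```text
[-0.07693787 -0.13160941  0.08506029]
time_s: 10.88
eef_pos: [0.5477, 0.063, 0.057]
tool_rot: [179.9, 0.0, 83.2]
force: [1.6, -2.2, 3.9]
gripper_width: 0.0557
grip_force: 30.0
```

```bash
python3 -m pendant '[[[0,0,1,0,0],[0,0,2,0,0],[0,0,3,0,0],[0,0,4,0,0],[0,0,5,0,0],[0,0,6,0,0],[0,0,7,0,0],[0,0,8,0,0],[0,0,8,0,0],[0,0,8,0,0]]]'
```

```text
time_s: 12.12
eef_pos: [0.5478, 0.063, 0.0509]
tool_rot: [179.9, 0.0, 83.2]
force: [-4.3, -3.1, 20.6]
gripper_width: 0.0553
grip_force: 30.0
```

```bash
python3 -m pendant '[[[0,0,0.5,0,0],[0,0,1,0,0],[0,0,1,0,0],[0,0,1,0,0],[0,0,1,0,0]]]'
python3 - <<'E'
from rig import arm
from h import *
a=arm.camera("scene")["frame"];t=arm.camera("top")["frame"];w=arm.camera("wrist")["frame"]
m=np.vstack([np.hstack([cv2.resize(a[130:250,250:410],(400,300)),cv2.resize(t,(400,300))]),np.hstack([cv2.resize(w,(400,300)),cv2.resize(a,(400,300))])])
cv2.imwrite("pics/end.png",cv2.convertScaleAbs(m[:,:,::-1],alpha=1.5));print(arm.get_obs()["force"],arm.get_obs()["eef_pos"])
E
```

```text
time_s: 12.75
eef_pos: [0.5478, 0.063, 0.0508]
tool_rot: [179.9, 0.0, 83.2]
force: [-6.4, -2.9, 28.6]
gripper_width: 0.0561
grip_force: 30.0
[-6.85089486 -2.68915021 28.607206  ] [0.54781338 0.06299465 0.05083957]
```

View pics/end.png

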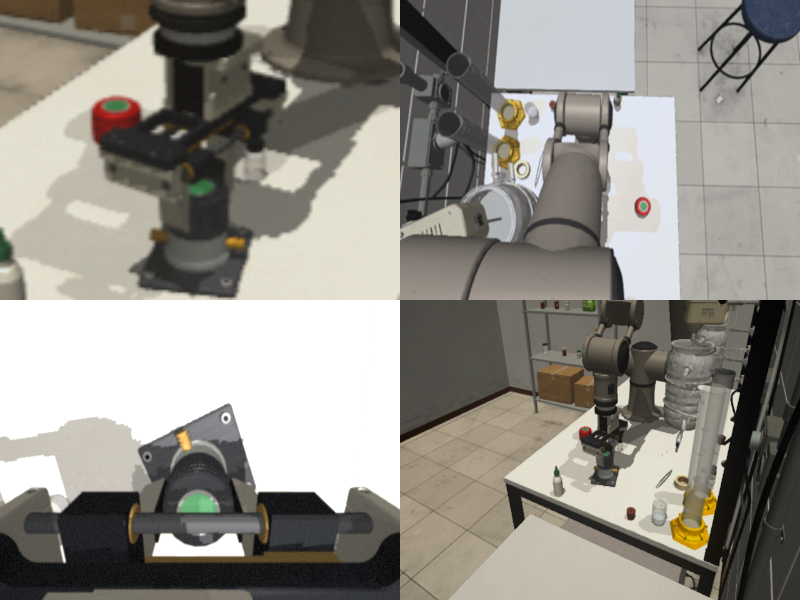

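The closing composite shows the cap down on the flange with no orange ring visible (crop about (195,230)). The bottle, vial and stopper are where they stood. The last millimetre of push added 8 N with no movement, so the cap is home.

```bash
python3 -c "
from rig import arm;print(arm.finish_job())"
```

```text
the job is handed in; nothing more can be done
None
```

The dark cap is keyed over the pins, pushed fully home on the flange and still held there with about 29 N. The bottle, vial and stopper were left untouched, and I handed the job in at about 13 s on the robot's clock.

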